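# Feed a harmonica comb home into the drilling jig with the push stick

## Task

Take up the wooden push stick by its handle and, with its nose, push the plastic comb along the drilling jig's guide channel, under both bushing bars and past the sprung side shoe, until it is fully home against the rubber-tipped stop screw; keep it pressed there with about 10 N for half a second so that it seats, but never push on the comb with more than 20 N, as it cracks. Leave the comb lying home against the stop and stand the push stick back upright on its sole on the bare counter, clear of the jig. Move the comb with the stick only, not with the gripper, and leave the other things on the counter where they are.

Things in the scene. Friction and masses are not known exactly. Their poses are not given: they have to be found in the camera images.
- jig: Drilling jig, screwed fast to the counter: dark steel base plate 345 long, 100 wide, 12 thick, guide channel along its +x (feed direction). Origin: on the counter, on the channel's middle line, at the throat where the parallel channel begins; z up. Plate from x = -150 to +195 mm; its top is the channel floor, z = 12. From x = -150 to -30 it is a bare apron
- throat (a point): Throat of the channel, on its floor (12 above the counter) and middle line; axes as the jig's. Flared lead-ins 11 high, 51 apart at x = -30, narrow to 30 here. From here to 150 mm on, two fences 11 high (inner faces at y = -15 and +15) form the 30 wide channel
- bar_near (a point): Middle of the underside of the nearer of the two steel bushing bars that bridge the channel, 11 above the channel floor; axes as the jig's. The bars are 22 long along the channel and 8 thick (with bushings 12); the nearer covers x = 20 to 42 mm from the throat, the farther x = 113 to 135
- shoe_place (a point): Face of the sprung steel side shoe, on the channel's +y side, at mid-shoe, 88 past the throat. At rest it stands 4.5 into the channel, sloping in from 56 past the throat. The comb pushes it 1.5 aside and is pressed to the -y fence: a jump of drag as the comb's front passes 60 to 75 past the throat, then a steady drag of 2 to 8 N in all
- stop: Stop block of the jig, 20 long (along the channel), 34 wide, 20 high, fixed across the channel's far end; origin under its centre, on the channel floor 175 past the throat, axes as the jig's. The stop screw runs through it along the channel
- screw_range (a point): Fixed mark, not the screw itself: middle of the range in which the stop screw's rubber tip (9 across) may stand, 140 past the throat, 5 above the channel floor. How far the screw is turned in differs from job to job and is not measured: the tip's face is up to 10 nearer or farther along the channel, to be found by feel. The rubber yields 1 mm per 4 N, 4 mm at most; behind it all is rigid
- comb: Red plastic harmonica comb, 104 long (its x), 27 wide (y), 7 thick, about 20 g, corners rounded to 3, slots open to -y; origin at the centre of its underside. It lies flat on the jig's apron just before the flared mouth, roughly in line with the channel, its +x end towards the channel, a few mm and degrees off
- stick_grip (a point): The push stick's handle, where to grip it: at mid-width, 30 above the sole, 20 below the handle's top; axes: x towards the nose, z up. The upright handle is 52 long (x), 18 thick (y, the way to grip it) and 50 high from the sole. At the start it stands on its sole on the counter
- stick_sole (a point): Underside of the push stick, right below stick_grip, same axes. The stick is a maple shoe of about 50 g: its flat sole, 18 wide and 7 thick, runs from 30 behind to 120 ahead of this point; the handle rises from its rear (a small wedge up to 21 high joins them within 48 ahead)
- stick_nose (a point): Middle of the square front face of the push stick's nose (18 wide, 7 high), 3.5 above the sole and 120 mm ahead of stick_grip; axes as stick_grip
- plate_stand: Bystander: slotted maple stand 60 x 130 with three brass reed plates upright in it, 44 high; origin under its centre
- file: Bystander: nickel tuning file with a dark wooden handle, 205 long, 14 high; origin under it, near the root of the blade
- bench_block: Bystander: squat steel bench block 65 x 65 x 24; origin under its centre
- wood_comb: Bystander: larger wooden comb 138 x 33 x 8 lying on the counter; origin under its centre
- screw_jar: Bystander: small glass jar, 48 across, 62 high; origin under its centre
- screwdriver: Bystander: small screwdriver, 150 long, lying; origin under it
- cover: Bystander: steel harmonica cover plate 110 x 31 x 15; origin under its centre
There are look-alikes about, which are no part of the job. Several things have the shape of the comb; the one meant has the colours described above. There is more than one size of the part that bears stick_grip; the job needs the smaller.

How it is judged:
By the outcome, as a careful person would: the job done as asked, in the order asked, and still so for the second after the job is handed in, with the robot touching nothing.
It also fails if it takes over 72 s, if anything falls off the work surface, if the arm or the gripper's body presses on something with over 40 N, if the wrist force passes 120 N, or if a joint passes its speed limit or range.

## Robot

A 6-joint arm with a two-finger parallel gripper is mounted at the origin on the work surface. World frame = base frame: x ahead of the robot, y to its left, z up, the work surface at z = 0. Lengths are in mm, angles in rad, forces in N, time in s.
With the tool pointing down it reaches from about 400 to 925 mm from the base axis. Payload 12.5 kg.
Tool frame: the origin (TCP) lies at the very end of the fingers, on their centre line; the grasp point (between the pads) lies ctrl.grip_depth behind it (ctrl.grip_depth is the distance from the TCP to the grasp point, in mm); z points along the fingers, x is the direction in which the jaws open and shut, and the axes are right-handed (so a half turn about z gives the same grasp; the last joint's range is limited). The gripper opens to 95 mm and grips with 3 to 60 N. Pads are 20 mm wide; open, the fingers measure 119 mm over their backs; the gripper's body (75 mm by 180 mm) begins 59 mm behind the grasp point.
Start: joints at [1.081, 0.491, 1.559, -0, 1.092, -0.106], TCP at [234.014, 579.555, 214.661] pointing down, gripper open.
Joint ranges: [-3.1, 3.1], [-0.84, 2.19], [0.05, 2.79], [-1.13, 4.28], [0.06, 2.93], [-2.69, 2.69]. Speed limits (rad/s): [2.22, 2.22, 2.79, 3.14, 3.14, 3.14].

## Interface

Orientations are given as a unit quaternion [w, x, y, z].
In Python, from rig import ctrl gives the robot as it stands. The module is installed in compiled form; this text tells all that it offers.
- The arm moves only by the shell command python3 -m crank 'ROWS' [OPENING] [FORCE]. ROWS is JSON, a list of rows, each an object of numbers: "tx", "ty", "tz": the shift along the tool's x, y, z in units of 25 mm (1.0 is 25 mm); "twist": the turn about the tool's z in units of 5 degrees (1.0 is 5 degrees). In form: [{"tx": .., "ty": .., "tz": .., "twist": ..}, ...]. A call has 1 to 20 rows; each row shifts and turns the pose as measured when the row begins, along the tool's axes as they then stand; what a row does not reach is not made up. A row lasts 1/12 s, in which the tool goes at most 41.7 mm and 7.16 degrees, less where a joint would pass 70% of its speed; a pose out of reach is approached as far as the arm can. A call is refused whole if a number of a shift passes 1 or a number of a turn 1, either way. A call with a gripper value outside its range is refused whole. OPENING is the opening, from 0 (shut) to 1 (fully open), set as the call begins (- or left out, the last holds). The fingers move at their own pace and stop on an object; FORCE is the grip in N (left out, the last holds). Time passes only in rows, so rows that do not move let the fingers close. It gives the time, the measured TCP pose, the force and the opening at its end, in the units of the state.
- ctrl.observe(): the state, without advancing time (a new reading comes with each control period).
- ctrl.get_image(name): name is "scene" or "top" or "wrist"; returns the picture (400x640x3 uint8, red, green, blue); there is no depth.
- ctrl.calibration(name): a dict with "fx", "fy", "cx", "cy" (pixels), "eye" and "attitude" of the camera in the world; the wrist camera has in their place "tool_from_camera" (4x4, takes a point from camera to tool coordinates, whose origin is the TCP and whose axes are the tool frame's). Camera axes: x right, y up, looking along -z (the intrinsics and any distortion apply to the point x, -y, -z); pixel columns grow to the right and rows downward; lengths in mm; the calibration is good to about 2 mm. The wrist camera is an equidistant fisheye: a pixel r from the principal point sees the ray r / f radians off the axis. A picture is of the moment at which its call begins: read the wrist's pose just before it. calibration takes no time and is no camera call.
- ctrl.job_done(): hands the job in, once; it reports no verdict.
The state is a dict: "time": time; "joint_positions": joint angles; "joint_vel": joint speeds; "joint_torque": joint torques, N m; "tcp_pos": TCP position; "ee_rot": TCP orientation; "force": force on the tool from outside, world axes, zero at the start; "moment": the same for the moment, N m; "width": finger opening in mm.
Only numpy, scipy, OpenCV 4.12 (cv2) and the standard library are available. Lean on these libraries where they do the work, as an engineer would, in place of code of your own. Each camera call takes 0.05 s, during which the arm holds its last target.

## Working session

There is one attempt and no reset: what is moved stays moved. The work goes in short steps, Python scripts to look and compute and a shell command to move; the robot and the scene stay as the last step left them, time stands still between calls to the robot, and variables do not carry over. Pictures are saved under pics/ and viewed, and the job is handed in when it is done.

```bash
mkdir -p pics; ls; python3 - <<'E'
from rig import ctrl
import cv2,json
s=ctrl.observe(); print(s); print(ctrl.grip_depth)
for n in ["scene","top","wrist"]:
    im=ctrl.get_image(n); cv2.imwrite(f"pics/{n}0.png",im[:,:,::-1]); print(n,ctrl.calibration(n))
E
```

```text
pics
{'time': 0.0, 'joint_positions': array([ 1.08141773e+00,  4.91558231e-01,  1.55947476e+00,  1.84965889e-05,
        1.09169836e+00, -1.05619485e-01]), 'joint_vel': array([ 8.13346895e-04,  1.28483173e-03, -5.12838654e-05, -1.43262474e-03,
       -5.59478011e-04, -2.24152122e-04]), 'joint_torque': array([-9.28051086e-04, -6.12622690e+01, -2.58183485e+01,  6.92748372e-02,
        4.82683978e-02, -1.39406397e-04]), 'tcp_pos': array([233.87066451, 579.3184834 , 214.05385898]), 'ee_rot': array([ 2.59647776e-04,  8.28980175e-01,  5.59277700e-01, -5.06764494e-04]), 'force': array([-0.22582527,  0.6124053 ,  0.22943064]), 'moment': array([-0.04479374, -0.02265463,  0.00314584]), 'width': 95.10460690026214}
18.8
scene {'fx': 512.30941812683, 'fy': 512.30941812683, 'cx': 317.1745810593725, 'cy': 204.02966853026055, 'eye': array([1190.31289943,  518.25617523, 1291.59120398]), 'attitude': array([0.40966347, 0.12927448, 0.27436127, 0.86034286])}
top {'fx': 473.911692843189, 'fy': 473.911692843189, 'cx': 317.01530441916293, 'cy': 199.2250785741577, 'eye': array([ 412.87751918,  -33.93253123, 1313.57967109]), 'attitude': array([ 0.70846326,  0.0257241 , -0.03628612, -0.70434465])}
wrist {'fx': 309.70691628693146, 'fy': 309.70691628693146, 'cx': 321.4341543983569, 'cy': 202.01237988964314, 'tool_from_camera': array([[ 9.99999531e-01, -3.50910044e-05,  9.68375832e-04,
        -1.63465748e-01],
       [ 2.56058927e-04, -9.54253035e-01, -2.99000135e-01,
        -8.56314376e+01],
       [ 9.34567791e-04,  2.99000242e-01, -9.54252578e-01,
        -1.71720539e+02],
       [ 0.00000000e+00,  0.00000000e+00,  0.00000000e+00,
         1.00000000e+00]])}
```

View pics/top0.png

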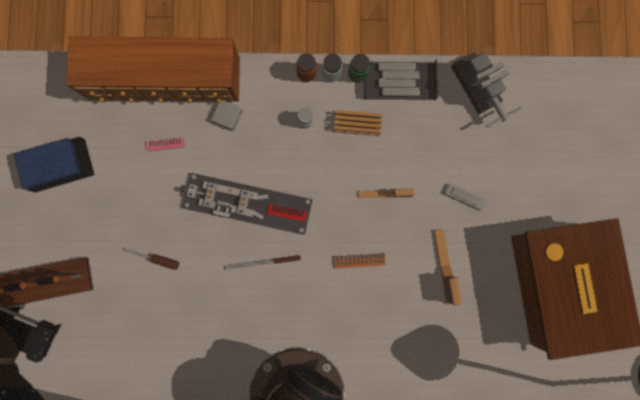

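View pics/scene0.png

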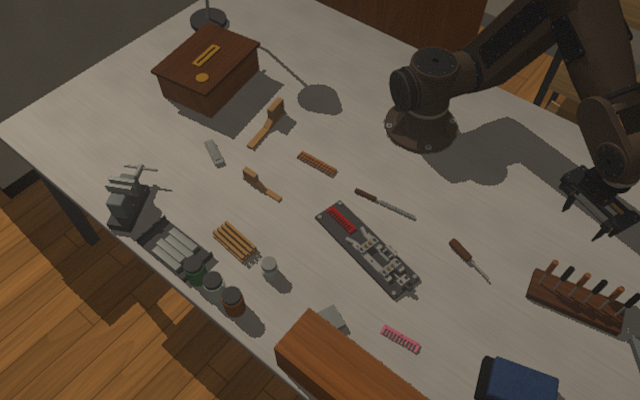

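View pics/wrist0.png

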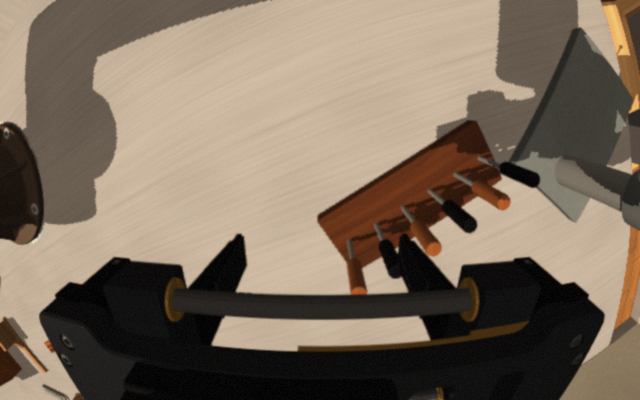

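Top view: the red comb is at (287,213) on the jig apron. The pink one at (165,144) and the wooden one at (358,261) are look-alikes. There are two push sticks, a small one at (386,193) and a large one at (447,267). I'll enlarge both candidates and set up ray casting.

```bash
cat > h.py <<'E'
import numpy as np, cv2
from scipy.spatial.transform import Rotation as R
from rig import ctrl
def q2R(q): return R.from_quat([q[1],q[2],q[3],q[0]]).as_matrix()
def ray(name,uv,pose=None):
    c=ctrl.calibration(name); uv=np.atleast_2d(uv).astype(float)
    x=(uv[:,0]-c['cx']);y=(uv[:,1]-c['cy'])
    if name=='wrist':
        r=np.hypot(x,y);th=r/c['fx'];k=np.where(r>0,np.sin(th)/np.maximum(r,1e-9),0)
        d=np.c_[x*k,-y*k,-np.cos(th)]
        p,q=pose; T=c['tool_from_camera'];Rw=q2R(q)
        return p+Rw@T[:3,3], d@(Rw@T[:3,:3]).T
    d=np.c_[x/c['fx'],-y/c['fy'],-np.ones(len(x))]
    return np.array(c['eye']), d@q2R(c['attitude']).T
def onz(name,uv,z,pose=None):
    o,d=ray(name,uv,pose); return o+d*((z-o[2])/d[:,2:3])
def shot(name,fn):
    s=ctrl.observe(); im=ctrl.get_image(name)[:,:,::-1].copy(); cv2.imwrite(fn,im); return im,(s['tcp_pos'],s['ee_rot'])
E
python3 - <<'E'
from h import *
im=cv2.imread('pics/top0.png')
a=cv2.resize(im[165:245,170:320],None,fx=5,fy=5,interpolation=cv2.INTER_CUBIC)
b=cv2.resize(im[160:320,340:490],None,fx=3.6,fy=3.6,interpolation=cv2.INTER_CUBIC)
cv2.imwrite('pics/a.png',a);cv2.imwrite('pics/b.png',b)
for n,uv in [('jigL',(183,205)),('comb',(287,213)),('stick nose',(358,193)),('stick rear',(414,192)),('bignose',(439,231)),('bigrear',(457,304))]:
    print(n,onz('top',uv,10).round(0))
im=cv2.imread('pics/scene0.png')
cv2.imwrite('pics/c.png',cv2.resize(im[80:210,210:340],None,fx=4.5,fy=4.5,interpolation=cv2.INTER_CUBIC))
E
```

```text
jigL [[509. 315.  10.]]
comb [[489.  29.  10.]]
stick nose [[ 546. -167.   10.]]
stick rear [[ 549. -322.   10.]]
bignose [[ 442. -390.   10.]]
bigrear [[ 244. -436.   10.]]
```

View pics/a.png

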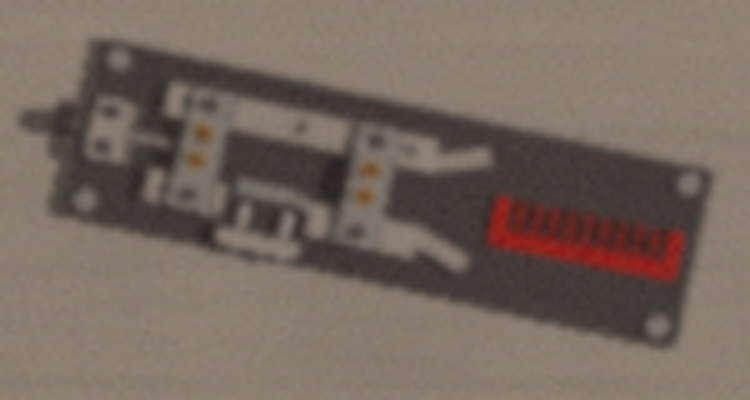

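View pics/b.png

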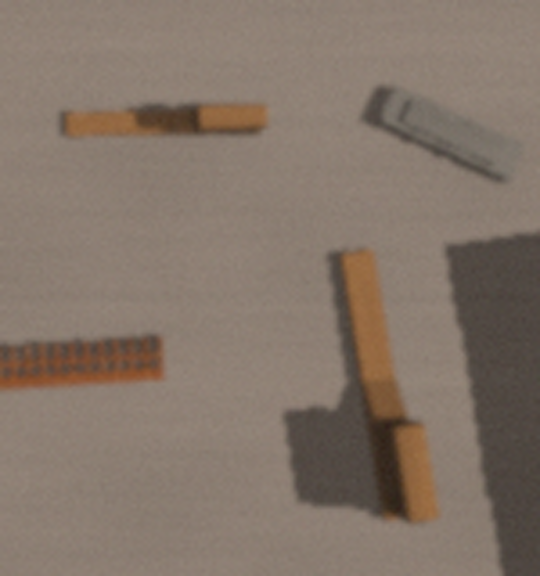

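View pics/c.png

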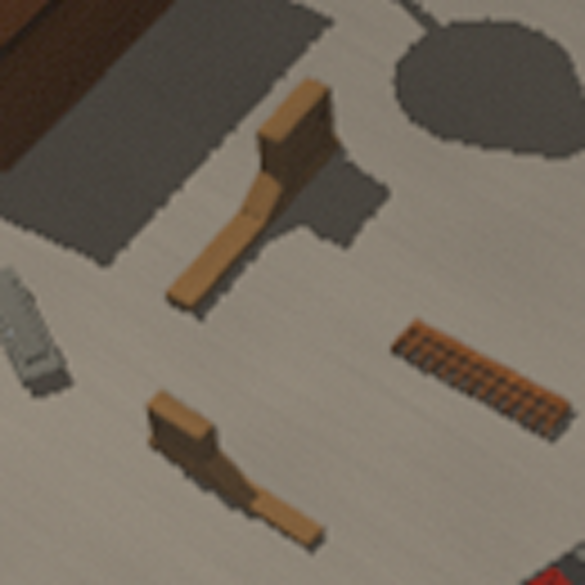

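The small stick at (386,193) is about 150 mm long. The large one at (447,267) is about 200 mm, so the small one is the one for the job. Moving over it for a close look.

```bash
python3 -m crank '[{"tx":-0.3,"ty":1,"twist":1},{"tx":-0.3,"ty":1,"twist":1},{"tx":-0.3,"ty":1,"twist":1},{"tx":-0.3,"ty":1,"twist":1},{"tx":-0.3,"ty":1,"twist":1},{"tx":-0.3,"ty":1,"twist":1},{"tx":-0.3,"ty":1,"twist":1},{"tx":0.1,"ty":1,"twist":1},{"tx":0.1,"ty":1,"twist":1},{"tx":0.1,"ty":1,"twist":1},{"tx":0.1,"ty":1,"twist":1},{"tx":0.1,"ty":1,"twist":1},{"tx":0.1,"ty":1,"twist":1},{"tx":0.2,"ty":1,"twist":0.6},{"tx":0.3,"ty":1},{"tx":0.3,"ty":1},{"tx":0.3,"ty":1},{"tx":0.3,"ty":1}]' 0.5
```

```text
invalid input at $[0]: expected keys tx, ty, tz, twist
```

```bash
python3 - <<'E'
from h import *
s=ctrl.observe();print(s['tcp_pos'].round(1),q2R(s['ee_rot']).round(3),s['joint_positions'].round(2),s['force'].round(1))
E
```

```text
[233.9 579.4 214.2] [[ 0.374  0.927 -0.   ]
 [ 0.927 -0.374 -0.001]
 [-0.001 -0.    -1.   ]] [ 1.08  0.49  1.56  0.    1.09 -0.11] [0.6 0.4 0.5]
```

All four keys are needed in every row.

```bash
python3 -m crank '[{"tx":-0.3,"ty":1,"tz":0,"twist":1},{"tx":-0.3,"ty":1,"tz":0,"twist":1},{"tx":-0.3,"ty":1,"tz":0,"twist":1},{"tx":-0.3,"ty":1,"tz":0,"twist":1},{"tx":-0.3,"ty":1,"tz":0,"twist":1},{"tx":-0.3,"ty":1,"tz":0,"twist":1},{"tx":-0.3,"ty":1,"tz":0,"twist":1},{"tx":0.1,"ty":1,"tz":0,"twist":1},{"tx":0.1,"ty":1,"tz":0,"twist":1},{"tx":0.1,"ty":1,"tz":0,"twist":1},{"tx":0.1,"ty":1,"tz":0,"twist":1},{"tx":0.1,"ty":1,"tz":0,"twist":1},{"tx":0.1,"ty":1,"tz":0,"twist":1},{"tx":0.2,"ty":1,"tz":0,"twist":0.6},{"tx":0.3,"ty":1,"tz":0,"twist":0},{"tx":0.3,"ty":1,"tz":0,"twist":0},{"tx":0.3,"ty":1,"tz":0,"twist":0},{"tx":0.3,"ty":1,"tz":0,"twist":0}]' 0.5; python3 - <<'E'
from h import *
s=ctrl.observe();print(s['tcp_pos'].round(1),q2R(s['ee_rot']).round(3),s['joint_positions'].round(2),s['force'].round(1))
E
```

```text
time: 1.65
tcp_pos: [435.0, 155.7, 211.0]
ee_rot: [0.002, 1.0, -0.027, -0.002]
force: [0.5, 1.1, 0.1]
width: 47.7
[435.  155.7 211. ] [[ 0.999 -0.054 -0.005]
 [-0.054 -0.999 -0.004]
 [-0.004  0.004 -1.   ]] [ 0.2   0.27  1.94 -0.    0.94  0.26] [0.5 1.1 0.1]
```

```bash
python3 -m crank '[{"tx":0.25,"ty":1,"tz":0,"twist":0},{"tx":0.25,"ty":1,"tz":0,"twist":0},{"tx":0.25,"ty":1,"tz":0,"twist":0},{"tx":0.25,"ty":1,"tz":0,"twist":0},{"tx":0.25,"ty":1,"tz":0,"twist":0},{"tx":0.25,"ty":1,"tz":0,"twist":0},{"tx":0.25,"ty":1,"tz":0,"twist":0},{"tx":0.25,"ty":1,"tz":0,"twist":0},{"tx":0.25,"ty":1,"tz":0,"twist":0},{"tx":0.25,"ty":1,"tz":0,"twist":0},{"tx":0.25,"ty":1,"tz":0,"twist":0},{"tx":0.25,"ty":1,"tz":0,"twist":0},{"tx":0.25,"ty":1,"tz":0,"twist":0},{"tx":0.25,"ty":1,"tz":0,"twist":0},{"tx":0.25,"ty":1,"tz":0,"twist":0},{"tx":0,"ty":0,"tz":0,"twist":0}]'; python3 - <<'E'
from h import *
im,p=shot('wrist','pics/w1.png'); print(p)
np.save('p1.npy',np.r_[p[0],p[1]])
E
```

```text
time: 2.98
tcp_pos: [508.3, -247.8, 210.6]
ee_rot: [0.002, 1.0, -0.029, -0.003]
force: [0.1, 0.1, -0.6]
width: 47.8
(array([ 508.29135885, -247.82832338,  210.60703525]), array([ 0.00189421,  0.99957616, -0.02886389, -0.00328541]))
```

View pics/w1.png

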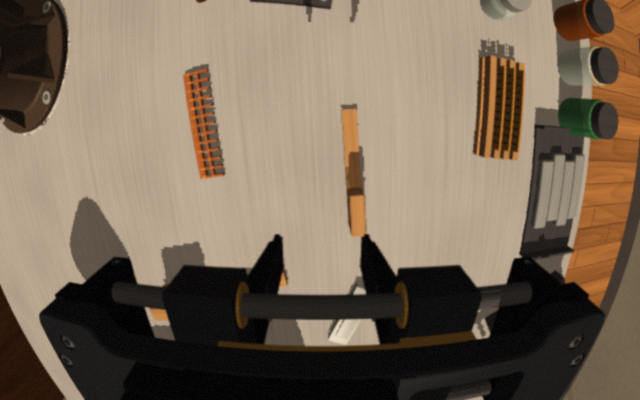

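The small stick is fully visible: nose at (349,107), handle top from (355,195) to (358,235). Enlarging it to get the corners.

```bash
python3 - <<'E'
from h import *
im=cv2.imread('pics/w1.png')
cv2.imwrite('pics/d.png',cv2.resize(im[95:245,310:400],None,fx=4,fy=4,interpolation=cv2.INTER_CUBIC))
E
```

```text
(no output)
```

View pics/d.png

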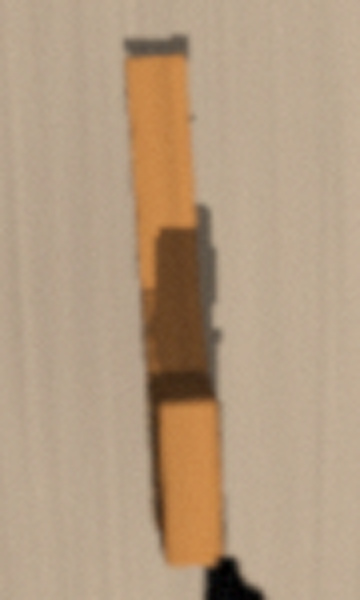

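```bash
python3 - <<'E'
from h import *
a=np.load('p1.npy');p=(a[:3],a[3:])
f=lambda L:np.array(L)/4+[310,95]-.375
n=onz('wrist',f([(127,56),(185,56)]),7,p); t=onz('wrist',f([(160,400),(216,400),(222,563),(166,563)]),50,p)
print(n.round(1),t.round(1))
print('nose',n.mean(0),'handle c',t.mean(0))
d=n.mean(0)-t.mean(0);print(np.hypot(*d[:2]),np.degrees(np.arctan2(d[1],d[0])), np.linalg.norm(t[0]-t[3]),np.linalg.norm(t[0]-t[1]))
# top view
f=lambda L:np.array(L)/3.6+[340,160]-.36
n2=onz('top',f([(65,113),(65,136)]),7);t2=onz('top',f([(200,106),(200,130),(266,128),(266,105)]),50)
print('top: nose',n2.mean(0),'handle',t2.mean(0)); d=n2.mean(0)-t2.mean(0);print(np.hypot(*d[:2]),np.degrees(np.arctan2(d[1],d[0])))
E
```

```text
[[ 534.8 -165.9    7. ]
 [ 552.2 -166.6    7. ]] [[ 537.3 -260.9   50. ]
 [ 553.1 -261.7   50. ]
 [ 554.3 -311.8   50. ]
 [ 537.7 -310.7   50. ]]
nose [ 543.48975606 -166.29855647    7.        ] handle c [ 545.59685083 -286.25117349   50.        ]
119.97112226892692 91.00635755438778 49.83352772963579 15.815145190595059
top: nose [ 542.52461863 -165.96443611    7.        ] handle [ 544.53430182 -287.25272064   50.        ]
121.30493308425797 90.9492741176999
```

```bash
python3 -m crank '[{"tx":0.75,"ty":0.8,"tz":0.5,"twist":-0.86},{"tx":0.75,"ty":0.8,"tz":1,"twist":0},{"tx":0,"ty":0,"tz":1,"twist":0},{"tx":0,"ty":0,"tz":1,"twist":0},{"tx":0,"ty":0,"tz":1,"twist":0},{"tx":0,"ty":0,"tz":1,"twist":0},{"tx":0,"ty":0,"tz":0,"twist":0},{"tx":0,"ty":0,"tz":0,"twist":0}]'; python3 - <<'E'
from h import *
s=ctrl.observe();Rm=q2R(s['ee_rot']);print(s['tcp_pos'].round(1),Rm.round(3))
print('tool delta/25',(Rm.T@(np.array([545.4,-286.2,11.3])-s['tcp_pos'])/25).round(2), np.degrees(np.arctan2(Rm[1,0],Rm[0,0])))
im,p=shot('wrist','pics/w2.png')
E
```

```text
time: 3.7
tcp_pos: [544.5, -282.1, 68.7]
ee_rot: [0.001, 1.0, 0.012, -0.004]
force: [-0.2, -0.3, 0.6]
width: 47.4
[ 544.5 -282.1   68.7] [[ 1.     0.023 -0.007]
 [ 0.023 -1.    -0.002]
 [-0.007  0.001 -1.   ]]
tool delta/25 [0.05 0.16 2.3 ] 1.3288375258307346
```

View pics/w2.png

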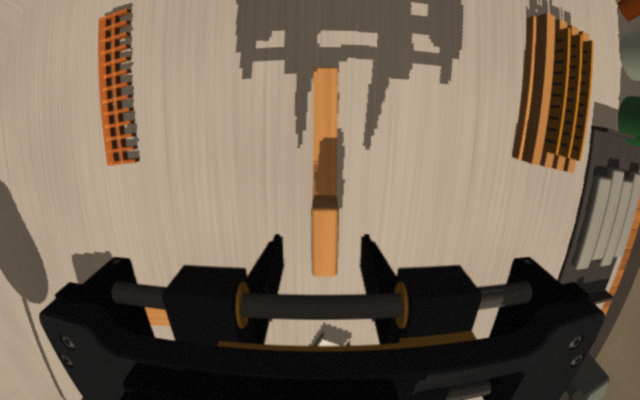

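The stick lies centred between the fingers: handle at (325,240), fingertips at x = 280 and 363. Descending and gripping.

```bash
python3 -m crank '[{"tx":0.05,"ty":0.16,"tz":0.8,"twist":0},{"tx":0,"ty":0,"tz":0.8,"twist":0},{"tx":0,"ty":0,"tz":0.7,"twist":0},{"tx":0,"ty":0,"tz":0,"twist":0},{"tx":0,"ty":0,"tz":0,"twist":0}]';  python3 - <<'E'
from h import *
s=ctrl.observe();print(s['tcp_pos'].round(2),s['force'].round(2))
E
python3 -m crank '[{"tx":0,"ty":0,"tz":0,"twist":0},{"tx":0,"ty":0,"tz":0,"twist":0},{"tx":0,"ty":0,"tz":0,"twist":0},{"tx":0,"ty":0,"tz":0,"twist":0},{"tx":0,"ty":0,"tz":0,"twist":0},{"tx":0,"ty":0,"tz":0,"twist":0}]' 0 40
```

```text
time: 4.17
tcp_pos: [549.4, -286.5, 19.3]
ee_rot: [0.004, 1.0, 0.013, 0.001]
force: [0.7, -0.6, 0.2]
width: 47.5
[ 549.4  -286.46   19.29] [ 0.69 -0.64  0.17]
time: 4.67
tcp_pos: [551.7, -287.3, 26.5]
ee_rot: [0.006, 1.0, 0.013, 0.005]
force: [0.1, -0.2, -0.4]
width: 17.4
```

```bash
python3 - <<'E'
from h import *
s=ctrl.observe();print(s['tcp_pos'].round(2),s['force'].round(2),s['joint_vel'].round(4),q2R(s['ee_rot']).round(3))
im,p=shot('wrist','pics/w3.png')
s=ctrl.observe();print(s['tcp_pos'].round(2),s['force'].round(2),s['moment'].round(2))
E
python3 -m crank '[{"tx":0,"ty":0,"tz":0,"twist":0}]'
python3 -m crank '[{"tx":0,"ty":0,"tz":0,"twist":0}]'
```

```text
[ 551.72 -287.31   26.49] [ 0.13 -0.21 -0.36] [-0.0012 -0.0082 -0.0034 -0.0003  0.0042  0.0006] [[ 1.     0.026  0.01 ]
 [ 0.026 -1.    -0.013]
 [ 0.01   0.013 -1.   ]]
[ 551.73 -287.34   26.42] [ 1.04 -0.24  0.02] [-0.11  0.09 -0.  ]
time: 4.8
tcp_pos: [551.7, -287.3, 26.5]
ee_rot: [0.006, 1.0, 0.013, 0.005]
force: [-0.5, -0.3, -0.5]
width: 18.0
time: 4.88
tcp_pos: [551.7, -287.3, 26.4]
ee_rot: [0.006, 1.0, 0.013, 0.005]
force: [0.2, 0.0, -0.9]
width: 18.3
```

View pics/w3.png

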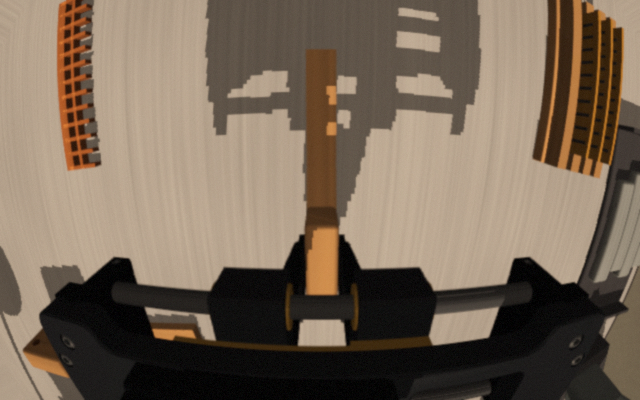

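The grip is 15 mm higher than planned, so I'll open and descend gently while watching.

```bash
python3 -m crank '[{"tx":0,"ty":0,"tz":0,"twist":0},{"tx":0,"ty":0,"tz":0,"twist":0},{"tx":0,"ty":0,"tz":0,"twist":0}]' 0.5
python3 -m crank '[{"tx":0,"ty":0,"tz":0.2,"twist":0},{"tx":0,"ty":0,"tz":0.2,"twist":0}]'
python3 - <<'E'
from h import *
s=ctrl.observe();print(s['tcp_pos'].round(2),s['force'].round(2),q2R(s['ee_rot']).round(3))
im,p=shot('wrist','pics/w4.png')
E
python3 -m crank '[{"tx":0,"ty":0,"tz":0.1,"twist":0},{"tx":0,"ty":0,"tz":0,"twist":0}]'
```

```text
time: 5.13
tcp_pos: [551.6, -287.3, 26.2]
ee_rot: [0.006, 1.0, 0.013, 0.005]
force: [0.7, -0.3, -1.1]
width: 32.1
time: 5.3
tcp_pos: [552.1, -287.7, 16.4]
ee_rot: [0.007, 1.0, 0.013, 0.005]
force: [-0.3, -0.6, 0.2]
width: 44.6
[ 552.08 -287.69   16.4 ] [-0.31 -0.57  0.24] [[ 1.     0.025  0.011]
 [ 0.025 -1.    -0.013]
 [ 0.011  0.013 -1.   ]]
time: 5.52
tcp_pos: [551.4, -287.3, 11.7]
ee_rot: [0.006, 1.0, 0.013, 0.004]
force: [-0.2, -1.2, 0.2]
width: 47.4
```

View pics/w4.png

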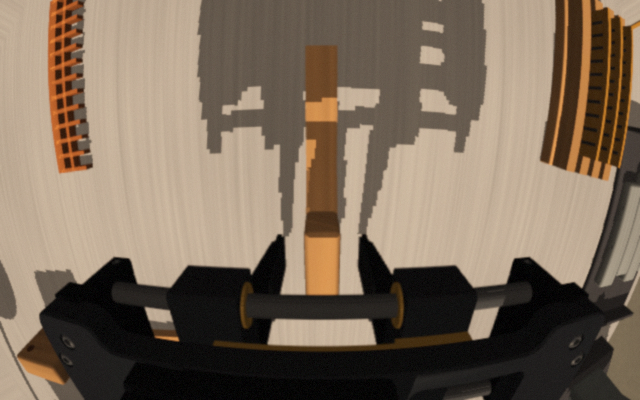

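```bash
python3 -m crank '[{"tx":0,"ty":0,"tz":0,"twist":0},{"tx":0,"ty":0,"tz":0,"twist":0},{"tx":0,"ty":0,"tz":0,"twist":0},{"tx":0,"ty":0,"tz":0,"twist":0},{"tx":0,"ty":0,"tz":0,"twist":0},{"tx":0,"ty":0,"tz":0,"twist":0},{"tx":0,"ty":0,"tz":0,"twist":0}]' 0 40
python3 - <<'E'
from h import *
s=ctrl.observe();print(s['tcp_pos'].round(2),s['force'].round(2),q2R(s['ee_rot']).round(3))
np.save('p5.npy',np.r_[s['tcp_pos'],s['ee_rot']])
im,p=shot('wrist','pics/w5.png')
cv2.imwrite('pics/w5c.png',cv2.resize(im[30:250,250:410],None,fx=2.7,fy=2.7,interpolation=cv2.INTER_CUBIC))
E
```

```text
time: 6.1
tcp_pos: [551.5, -287.3, 11.7]
ee_rot: [0.006, 1.0, 0.013, 0.004]
force: [0.7, -0.3, -0.3]
width: 18.1
[ 551.47 -287.34   11.66] [ 0.69 -0.28 -0.34] [[ 1.     0.025  0.009]
 [ 0.025 -1.    -0.012]
 [ 0.008  0.012 -1.   ]]
```

View pics/w5c.png

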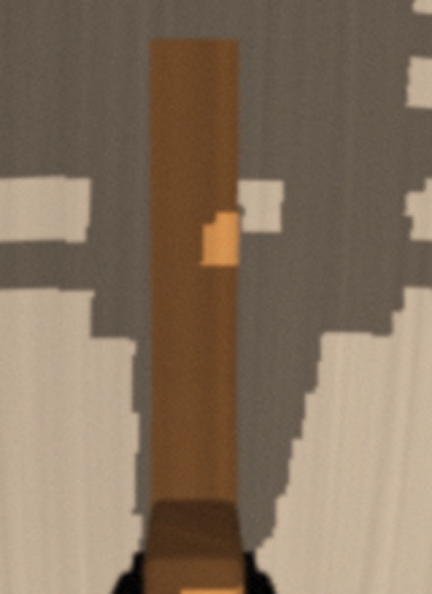

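```bash
python3 - <<'E'
from h import *
a=np.load('p5.npy');p=(a[:3],a[3:]);Rm=q2R(p[1])
n=onz('wrist',[(306.3,44.6),(338.1,44.6)],7,p);print('nose',n.round(1)); 
nt=Rm.T@(n.mean(0)-[0,0,3.5]-p[0]);print('nose in tool',nt.round(1))
f=lambda L:np.array(L)/5+[170,165]-.4
c=onz('top',f([(93,38),(52,212),(678,347),(713,172)]),12);print(c.round(1))
print([np.linalg.norm(c[i]-c[(i+1)%4]).round(1) for i in range(4)])
d=(c[0]+c[1]-c[2]-c[3])[:2];d/=np.hypot(*d);ang=np.degrees(np.arctan2(d[1],d[0]));print('feed dir',d,ang)
m=c.mean(0)[:2]; thr=m-22.5*d; print('throat',thr)  # plate centre at x=22.5
r=f([(490,198),(487,240),(680,280),(685,232)]);k=onz('top',r,19);print('comb corners',k.round(1))
nn=np.array([-d[1],d[0]])
for q in k: print('comb in jig',((q[:2]-thr)@d).round(1),((q[:2]-thr)@nn).round(1))
s=f([(490,155),(467,262)]) ; 
for q in onz('top',s,23): print('leadin',((q[:2]-thr)@d).round(1),((q[:2]-thr)@nn).round(1))
E
```

```text
nose [[ 539.3 -166.4    7. ]
 [ 556.9 -165.9    7. ]]
nose in tool [  -0.3 -121.3    6.7]
[[600.  302.8  12. ]
 [503.6 322.4  12. ]
 [431.6 -21.2  12. ]
 [528.  -39.8  12. ]]
[np.float64(98.4), np.float64(351.1), np.float64(98.1), np.float64(350.1)]
feed dir [0.20534644 0.97868935] 78.15021967022199
throat [511.15801025 119.03136569]
comb corners [[512.3  82.1  19. ]
 [489.2  83.4  19. ]
 [468.  -22.1  19. ]
 [494.3 -24.7  19. ]]
comb in jig -35.9 -8.7
comb in jig -39.3 14.1
comb in jig -147.0 13.2
comb in jig -144.1 -13.0
leadin -31.1 -31.4
leadin -31.7 28.3
```

```bash
python3 -m crank '[{"tx":0,"ty":0,"tz":-0.3,"twist":0},{"tx":0,"ty":0,"tz":-0.6,"twist":0},{"tx":0,"ty":0,"tz":-0.6,"twist":0},{"tx":0,"ty":0,"tz":-0.6,"twist":0},{"tx":0,"ty":0,"tz":-0.3,"twist":0},{"tx":-0.3,"ty":-0.4,"tz":0,"twist":0.5},{"tx":-0.5,"ty":-0.6,"tz":0,"twist":0.5},{"tx":-0.5,"ty":-0.6,"tz":0,"twist":0.5},{"tx":-0.5,"ty":-0.6,"tz":0,"twist":0.5},{"tx":-0.5,"ty":-0.6,"tz":0,"twist":0.5},{"tx":-0.5,"ty":-0.6,"tz":0,"twist":0.2},{"tx":-0.5,"ty":-0.6,"tz":0,"twist":0},{"tx":-0.3,"ty":-0.4,"tz":0,"twist":0},{"tx":-0.1,"ty":-0.2,"tz":0,"twist":0},{"tx":0,"ty":0,"tz":0,"twist":0},{"tx":0,"ty":0,"tz":0,"twist":0}]'
cat > st.py <<'E'
from h import *
import sys
d=np.array([.20534644,.97868935]);n=np.array([-d[1],d[0]]);thr=np.array([511.16,119.03])
nt=np.array([-0.3,-121.3,6.7])
def st():
    s=ctrl.observe();Rm=q2R(s['ee_rot']);p=s['tcp_pos'];no=p+Rm@nt
    print('t',round(s['time'],2),'tcp',p.round(1),'yaw',np.degrees(np.arctan2(Rm[1,0],Rm[0,0])).round(2),'zax',Rm[:,2].round(3),'w',s['width'].round(1))
    f=s['force'];print('nose jig',((no[:2]-thr)@d).round(1),((no[:2]-thr)@n).round(1),'z',no[2].round(1),'F feed',(f[:2]@d).round(1),'lat',(f[:2]@n).round(1),'z',f[2].round(1))
    return s
if __name__=='__main__': st()
E
python3 - <<'E'
from st import *
st(); im,p=shot('wrist','pics/w6.png'); np.save('p6.npy',np.r_[p[0],p[1]])
E
```

```text
time: 7.48
tcp_pos: [471.3, -157.3, 76.7]
ee_rot: [0.006, 0.994, -0.111, 0.007]
force: [2.5, -0.4, -0.7]
width: 17.6Traceback (most recent call last):
  File "<stdin>", line 2, in <module>
  File "st.py", line 7, in st
    print('t',round(s['time'],2),'tcp',p.round(1),'yaw',np.degrees(np.arctan2(Rm[1,0],Rm[0,0])).round(2),'zax',Rm[:,2].round(3),'w',s['width'].round(1))
                                                                                                                                    ^^^^^^^^^^^^^^^^
AttributeError: 'float' object has no attribute 'round'
```

```bash
sed -i "s/s\['width'\].round(1)/round(float(s['width']),1)/" st.py
python3 - <<'E'
from st import *
st(); im,p=shot('wrist','pics/w6.png'); np.save('p6.npy',np.r_[p[0],p[1]])
E
```

```text
t 7.48 tcp [ 471.3 -157.3   76.7] yaw -12.76 zax [ 0.013 -0.015 -1.   ] w 17.6
nose jig -157.5 -19.5 z 68.7 F feed 0.1 lat -2.5 z -0.7
```

View pics/w6.png

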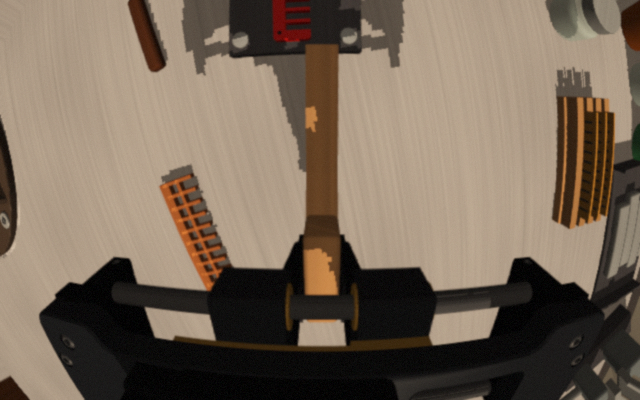

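The stick is held straight with its nose at (321,45). The jig's rear edge and the red comb are just ahead, at (292,20). Using this view to check the jig pose.

```bash
python3 - <<'E'
import cv2
im=cv2.imread('pics/w6.png');cv2.imwrite('pics/e.png',cv2.resize(im[0:70,210:380],None,fx=4.7,fy=4.7,interpolation=cv2.INTER_CUBIC))
E
```

```text
(no output)
```

View pics/e.png

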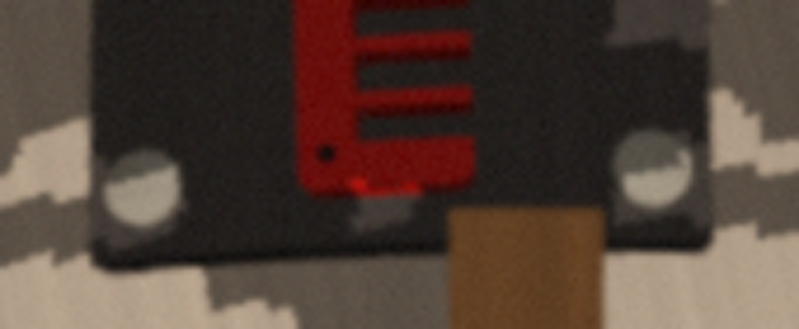

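```bash
python3 - <<'E'
from st import *
a=np.load('p6.npy');p=(a[:3],a[3:])
f=lambda L:np.array(L)/4.7+[210,0]-.4
def J(q): return [((x[:2]-thr)@d).round(1) for x in q],[((x[:2]-thr)@n).round(1) for x in q]
print('plate rear corners',J(onz('wrist',f([(95,262),(711,245)]),12,p)))
print('bolts',J(onz('wrist',f([(142,188),(654,168)]),14,p)))
print('comb rear',J(onz('wrist',f([(298,190),(475,183)]),19,p)))
print('comb side L',J(onz('wrist',f([(296,20),(297,150)]),19,p)))
E
```

```text
plate rear corners ([np.float64(-150.2), np.float64(-151.3)], [np.float64(49.4), np.float64(-49.6)])
bolts ([np.float64(-138.8), np.float64(-139.0)], [np.float64(40.9), np.float64(-40.5)])
comb rear ([np.float64(-142.4), np.float64(-142.5)], [np.float64(14.9), np.float64(-12.4)])
comb side L ([np.float64(-113.5), np.float64(-135.8)], [np.float64(15.1), np.float64(15.0)])
```

```bash
python3 -m crank '[{"tx":-0.2,"ty":0.1,"tz":0,"twist":-0.18},{"tx":-0.36,"ty":0.2,"tz":0,"twist":0},{"tx":-0.2,"ty":0.12,"tz":0.3,"twist":0},{"tx":0,"ty":0,"tz":0.5,"twist":0},{"tx":0,"ty":0,"tz":0.4,"twist":0},{"tx":0,"ty":0,"tz":0.2,"twist":0},{"tx":0,"ty":0,"tz":0.1,"twist":0},{"tx":0,"ty":0,"tz":0,"twist":0},{"tx":0,"ty":0,"tz":0,"twist":0}]'; python3 st.py
```

```text
time: 8.28
tcp_pos: [448.0, -170.0, 37.8]
ee_rot: [0.007, 0.995, -0.104, 0.008]
force: [0.4, -0.4, 0.1]
width: 18.1
t 8.28 tcp [ 448.  -170.    37.8] yaw -11.93 zax [ 0.014 -0.016 -1.   ] w 18.1
nose jig -174.7 2.5 z 29.5 F feed -0.3 lat -0.4 z 0.1
```

```bash
python3 -m crank '[{"tx":0.05,"ty":0,"tz":0.2,"twist":0},{"tx":0,"ty":0,"tz":0.2,"twist":0},{"tx":0,"ty":0,"tz":0.1,"twist":0},{"tx":0,"ty":0,"tz":0,"twist":0},{"tx":0,"ty":0,"tz":0,"twist":0}]'; python3 st.py
```

```text
time: 8.7
tcp_pos: [450.1, -170.9, 25.0]
ee_rot: [0.007, 0.995, -0.104, 0.009]
force: [0.1, 0.5, -0.4]
width: 17.9
t 8.7 tcp [ 450.1 -170.9   25. ] yaw -11.9 zax [ 0.016 -0.017 -1.   ] w 17.9
nose jig -175.1 0.3 z 16.7 F feed 0.5 lat 0.0 z -0.4
```

```bash
python3 -m crank '[{"tx":-0.02,"ty":-0.2,"tz":-0.01,"twist":0},{"tx":0,"ty":-0.3,"tz":-0.01,"twist":0},{"tx":0,"ty":-0.3,"tz":-0.01,"twist":0},{"tx":0,"ty":-0.2,"tz":0,"twist":0},{"tx":0,"ty":0,"tz":0,"twist":0}]'; python3 - <<'E'
from st import *
st(); im,p=shot('wrist','pics/w7.png'); cv2.imwrite('pics/w7c.png',cv2.resize(im[0:120,220:420],None,fx=4,fy=4,interpolation=cv2.INTER_CUBIC))
E
```

```text
time: 9.12
tcp_pos: [455.2, -143.4, 25.8]
ee_rot: [0.007, 0.995, -0.104, 0.009]
force: [-0.3, 1.0, 0.1]
width: 18.0
t 9.12 tcp [ 455.2 -143.4   25.8] yaw -11.9 zax [ 0.016 -0.017 -1.   ] w 18.0
nose jig -147.2 0.9 z 17.5 F feed 0.9 lat 0.5 z 0.1
```

View pics/w7c.png

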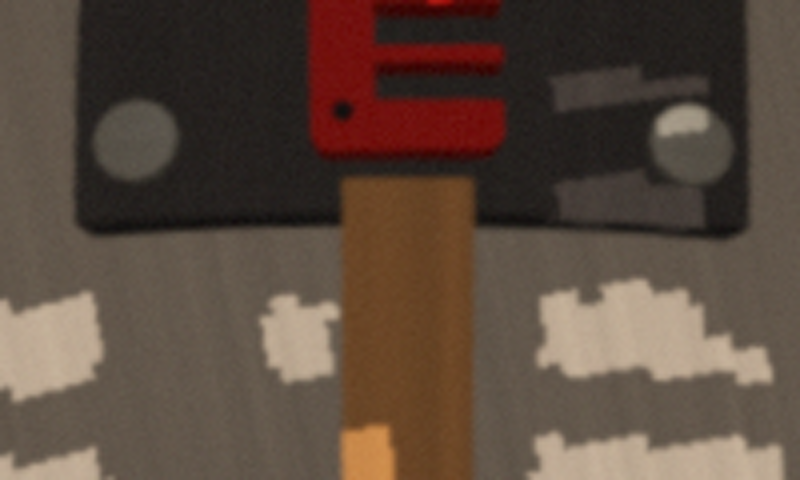

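```bash
python3 -m crank '[{"tx":0,"ty":-0.15,"tz":0.02,"twist":0},{"tx":0,"ty":-0.2,"tz":0,"twist":0},{"tx":0,"ty":-0.2,"tz":-0.005,"twist":0},{"tx":0,"ty":-0.2,"tz":-0.005,"twist":0},{"tx":0,"ty":-0.2,"tz":-0.005,"twist":0},{"tx":0,"ty":-0.2,"tz":-0.005,"twist":0}]'; python3 st.py
python3 -m crank '[{"tx":0,"ty":-0.2,"tz":-0.005,"twist":0},{"tx":0,"ty":-0.2,"tz":-0.005,"twist":0},{"tx":0,"ty":-0.2,"tz":-0.005,"twist":0},{"tx":0,"ty":-0.1,"tz":0,"twist":0},{"tx":0,"ty":0,"tz":0,"twist":0}]'; python3 - <<'E'
from st import *
st(); im,p=shot('wrist','pics/w8.png'); cv2.imwrite('pics/w8c.png',cv2.resize(im[0:120,220:420],None,fx=4,fy=4,interpolation=cv2.INTER_CUBIC))
E
```

```text
time: 9.67
tcp_pos: [461.8, -113.6, 25.5]
ee_rot: [0.008, 0.994, -0.104, 0.009]
force: [-0.5, -0.0, -0.1]
width: 17.6
t 9.67 tcp [ 461.8 -113.6   25.5] yaw -11.94 zax [ 0.017 -0.017 -1.   ] w 17.6
nose jig -116.6 0.5 z 17.2 F feed -0.1 lat 0.5 z -0.1
time: 10.08
tcp_pos: [465.9, -93.4, 25.7]
ee_rot: [0.008, 0.995, -0.103, 0.009]
force: [-0.5, -0.7, -0.7]
width: 18.3
t 10.08 tcp [465.9 -93.4  25.7] yaw -11.87 zax [ 0.017 -0.017 -1.   ] w 18.3
nose jig -96.0 0.7 z 17.4 F feed -0.7 lat 0.3 z -0.7
```

View pics/w8c.png

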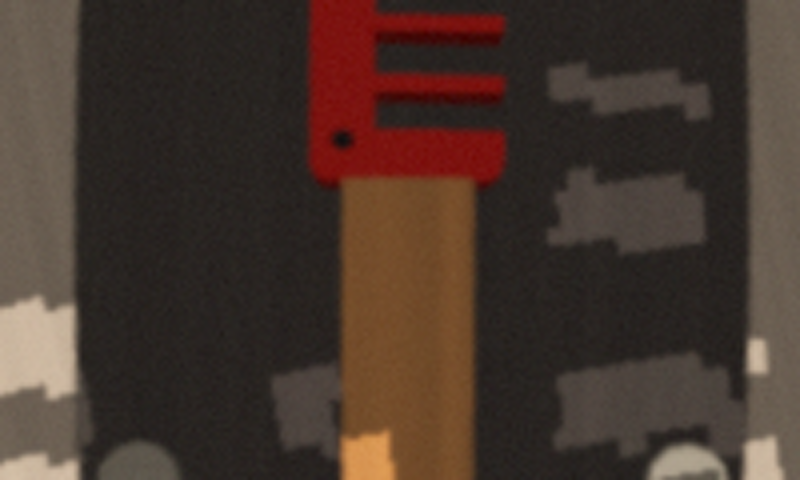

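The nose sits square on the comb's end, and the comb is straight with its front just inside the throat. Continuing.

```bash
python3 -m crank '[{"tx":0,"ty":-0.15,"tz":0.01,"twist":0},{"tx":0,"ty":-0.2,"tz":0,"twist":0},{"tx":0,"ty":-0.2,"tz":0,"twist":0},{"tx":0,"ty":-0.2,"tz":-0.005,"twist":0}]'; python3 st.py
python3 -m crank '[{"tx":0,"ty":-0.2,"tz":-0.005,"twist":0},{"tx":0,"ty":-0.2,"tz":-0.005,"twist":0},{"tx":0,"ty":-0.2,"tz":-0.005,"twist":0},{"tx":0,"ty":-0.15,"tz":0,"twist":0}]'; python3 st.py
```

```text
time: 10.47
tcp_pos: [470.0, -74.8, 25.2]
ee_rot: [0.008, 0.994, -0.104, 0.009]
force: [0.4, 0.1, -0.4]
width: 17.6
t 10.47 tcp [470.  -74.8  25.2] yaw -11.97 zax [ 0.017 -0.017 -1.   ] w 17.6
nose jig -76.9 0.3 z 16.9 F feed 0.2 lat -0.4 z -0.4
time: 10.8
tcp_pos: [474.3, -54.0, 25.4]
ee_rot: [0.008, 0.994, -0.104, 0.009]
force: [-0.2, -0.6, 0.9]
width: 17.9
t 10.8 tcp [474.3 -54.   25.4] yaw -11.96 zax [ 0.017 -0.017 -1.   ] w 17.9
nose jig -55.7 0.4 z 17.1 F feed -0.7 lat 0.1 z 0.9
```

```bash
python3 -m crank '[{"tx":0,"ty":-0.12,"tz":0,"twist":0},{"tx":0,"ty":-0.12,"tz":0,"twist":0},{"tx":0,"ty":-0.1,"tz":0,"twist":0}]'; python3 st.py
for i in 1; do python3 -m crank '[{"tx":0,"ty":-0.1,"tz":0,"twist":0},{"tx":0,"ty":-0.1,"tz":0,"twist":0}]'; done; python3 st.py
python3 -m crank '[{"tx":0,"ty":-0.1,"tz":0,"twist":0},{"tx":0,"ty":-0.1,"tz":0,"twist":0}]'; python3 st.py
python3 -m crank '[{"tx":0,"ty":-0.1,"tz":0,"twist":0},{"tx":0,"ty":-0.1,"tz":0,"twist":0}]'; python3 st.py
```

```text
time: 11.05
tcp_pos: [476.4, -44.2, 25.3]
ee_rot: [0.008, 0.995, -0.104, 0.009]
force: [-0.1, 0.1, 0.5]
width: 17.9
t 11.05 tcp [476.4 -44.2  25.3] yaw -11.91 zax [ 0.017 -0.017 -1.   ] w 17.9
nose jig -45.7 0.5 z 17.0 F feed 0.1 lat 0.1 z 0.5
time: 11.22
tcp_pos: [477.5, -38.9, 25.2]
ee_rot: [0.008, 0.995, -0.104, 0.009]
force: [0.5, -0.1, -1.0]
width: 18.0
t 11.22 tcp [477.5 -38.9  25.2] yaw -11.91 zax [ 0.017 -0.017 -1.   ] w 18.0
nose jig -40.2 0.5 z 16.9 F feed -0.0 lat -0.5 z -1.0
time: 11.38
tcp_pos: [478.7, -33.6, 25.1]
ee_rot: [0.008, 0.995, -0.104, 0.009]
force: [-0.6, -0.6, -1.2]
width: 17.9
t 11.38 tcp [478.7 -33.6  25.1] yaw -11.93 zax [ 0.017 -0.017 -1.   ] w 17.9
nose jig -34.8 0.4 z 16.8 F feed -0.7 lat 0.4 z -1.2
time: 11.55
tcp_pos: [479.9, -28.7, 25.2]
ee_rot: [0.008, 0.994, -0.104, 0.01]
force: [-0.9, -6.5, 1.3]
width: 17.5
t 11.55 tcp [479.9 -28.7  25.2] yaw -11.94 zax [ 0.017 -0.018 -1.   ] w 17.5
nose jig -29.8 0.2 z 16.8 F feed -6.6 lat -0.5 z 1.3
```

The shoe's drag has appeared, 6.6 N. Continuing in small steps.

```bash
for k in 1; do python3 -m crank '[{"tx":0,"ty":-0.1,"tz":0,"twist":0},{"tx":0,"ty":-0.1,"tz":0,"twist":0}]'; python3 st.py; done
python3 -m crank '[{"tx":0,"ty":-0.1,"tz":0,"twist":0},{"tx":0,"ty":-0.1,"tz":0,"twist":0}]'; python3 st.py
python3 -m crank '[{"tx":0,"ty":-0.1,"tz":0,"twist":0},{"tx":0,"ty":-0.1,"tz":0,"twist":0}]'; python3 st.py
```

```text
time: 11.72
tcp_pos: [481.2, -23.9, 25.2]
ee_rot: [0.008, 0.994, -0.104, 0.01]
force: [-1.0, -6.0, 0.7]
width: 17.6
t 11.72 tcp [481.2 -23.9  25.2] yaw -11.95 zax [ 0.018 -0.018 -1.   ] w 17.6
nose jig -24.8 -0.1 z 16.8 F feed -6.0 lat -0.3 z 0.7
time: 11.88
tcp_pos: [482.5, -19.1, 25.3]
ee_rot: [0.008, 0.994, -0.104, 0.01]
force: [-0.7, -5.5, 0.7]
width: 17.9
t 11.88 tcp [482.5 -19.1  25.3] yaw -11.98 zax [ 0.018 -0.018 -1.   ] w 17.9
nose jig -19.9 -0.4 z 16.8 F feed -5.5 lat -0.5 z 0.7
time: 12.05
tcp_pos: [483.8, -14.3, 25.3]
ee_rot: [0.008, 0.994, -0.105, 0.01]
force: [-0.7, -4.4, 0.7]
width: 17.8
t 12.05 tcp [483.8 -14.3  25.3] yaw -12.01 zax [ 0.019 -0.019 -1.   ] w 17.8
nose jig -14.9 -0.8 z 16.8 F feed -4.5 lat -0.2 z 0.7
```

```bash
python3 -m crank '[{"tx":-0.02,"ty":-0.1,"tz":0,"twist":0},{"tx":-0.01,"ty":-0.1,"tz":0,"twist":0},{"tx":-0.01,"ty":-0.1,"tz":0,"twist":0}]'; python3 st.py
python3 -m crank '[{"tx":-0.01,"ty":-0.1,"tz":0,"twist":0},{"tx":-0.01,"ty":-0.1,"tz":0,"twist":0},{"tx":-0.01,"ty":-0.1,"tz":0,"twist":0}]'; python3 st.py
python3 -m crank '[{"tx":-0.01,"ty":-0.1,"tz":0,"twist":0},{"tx":-0.01,"ty":-0.1,"tz":0,"twist":0},{"tx":-0.01,"ty":-0.08,"tz":0,"twist":0}]';  python3 - <<'E'
from st import *
st(); im,p=shot('wrist','pics/w9.png')
E
```

```text
time: 12.3
tcp_pos: [485.1, -6.9, 25.4]
ee_rot: [0.009, 0.994, -0.105, 0.011]
force: [0.3, -5.5, 0.4]
width: 17.9
t 12.3 tcp [485.1  -6.9  25.4] yaw -12.07 zax [ 0.02 -0.02 -1.  ] w 17.9
nose jig -7.4 -0.7 z 16.8 F feed -5.3 lat -1.4 z 0.4
time: 12.55
tcp_pos: [486.6, 0.8, 25.4]
ee_rot: [0.009, 0.994, -0.106, 0.011]
force: [0.3, -6.1, 0.5]
width: 17.6
t 12.55 tcp [486.6   0.8  25.4] yaw -12.13 zax [ 0.021 -0.02  -1.   ] w 17.6
nose jig 0.4 -0.7 z 16.8 F feed -5.9 lat -1.6 z 0.5
time: 12.8
tcp_pos: [488.0, 8.3, 25.4]
ee_rot: [0.009, 0.994, -0.106, 0.012]
force: [1.3, -5.0, -0.5]
width: 17.8
t 12.8 tcp [488.    8.3  25.4] yaw -12.18 zax [ 0.022 -0.02  -1.   ] w 17.8
nose jig 8.0 -0.7 z 16.9 F feed -4.6 lat -2.3 z -0.5
```

View pics/w9.png

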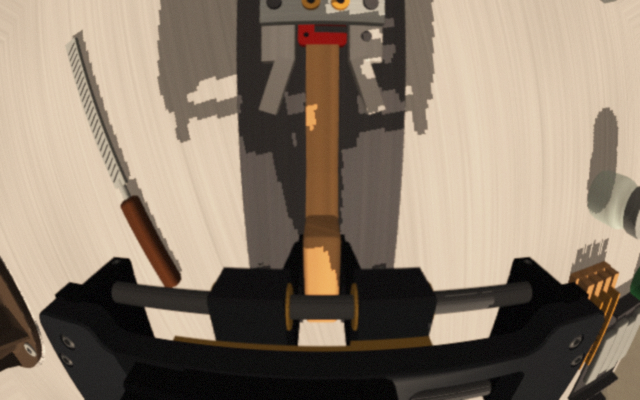

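```bash
python3 -m crank '[{"tx":0,"ty":-0.08,"tz":0,"twist":-0.02},{"tx":0,"ty":-0.08,"tz":0,"twist":-0.02},{"tx":0,"ty":-0.08,"tz":0,"twist":0}]'; python3 st.py
python3 -m crank '[{"tx":0,"ty":-0.07,"tz":0,"twist":0},{"tx":0,"ty":-0.07,"tz":0,"twist":0}]'; python3 st.py
python3 -m crank '[{"tx":0,"ty":-0.06,"tz":0,"twist":0},{"tx":0,"ty":-0.06,"tz":0,"twist":0}]'; python3 st.py
```

```text
time: 13.1
tcp_pos: [489.3, 14.7, 25.4]
ee_rot: [0.009, 0.994, -0.104, 0.012]
force: [0.5, -5.6, 0.5]
width: 18.3
t 13.1 tcp [489.3  14.7  25.4] yaw -11.94 zax [ 0.022 -0.02  -1.   ] w 18.3
nose jig 14.6 -0.1 z 16.8 F feed -5.4 lat -1.7 z 0.5
time: 13.27
tcp_pos: [490.2, 18.5, 25.4]
ee_rot: [0.009, 0.994, -0.104, 0.012]
force: [0.8, -5.5, 0.9]
width: 17.8
t 13.27 tcp [490.2  18.5  25.4] yaw -11.94 zax [ 0.023 -0.02  -1.   ] w 17.8
nose jig 18.5 -0.3 z 16.8 F feed -5.2 lat -1.9 z 0.9
time: 13.43
tcp_pos: [490.9, 21.7, 25.4]
ee_rot: [0.009, 0.994, -0.104, 0.012]
force: [0.2, -4.9, 0.8]
width: 17.9
t 13.43 tcp [490.9  21.7  25.4] yaw -11.94 zax [ 0.023 -0.02  -1.   ] w 17.9
nose jig 21.8 -0.3 z 16.8 F feed -4.8 lat -1.2 z 0.8
```

```bash
R='python3 st.py'; 
python3 -m crank '[{"tx":0,"ty":-0.05,"tz":0,"twist":0},{"tx":0,"ty":-0.05,"tz":0,"twist":0}]' >/dev/null; $R
python3 -m crank '[{"tx":0,"ty":-0.05,"tz":0,"twist":0},{"tx":0,"ty":-0.05,"tz":0,"twist":0}]'>/dev/null; $R
python3 -m crank '[{"tx":0,"ty":-0.05,"tz":0,"twist":0},{"tx":0,"ty":-0.05,"tz":0,"twist":0}]'>/dev/null; $R
```

```text
t 13.6 tcp [491.6  24.4  25.3] yaw -11.94 zax [ 0.023 -0.02  -1.   ] w 17.6
nose jig 24.6 -0.4 z 16.8 F feed -4.6 lat -1.1 z 0.3
t 13.77 tcp [492.1  27.1  25.3] yaw -11.94 zax [ 0.023 -0.02  -1.   ] w 17.6
nose jig 27.3 -0.4 z 16.8 F feed -5.4 lat -1.8 z 1.5
t 13.93 tcp [492.5  29.2  25.4] yaw -11.93 zax [ 0.022 -0.021 -1.   ] w 18.1
nose jig 29.4 -0.3 z 16.8 F feed -15.3 lat -1.8 z 4.3
```

Contact with the stop: the force rose from 5.4 to 15.3 N at nose x = 29.4 (19–29 mm further on than -0 would be mid-range). I'll hold with very small steps.

```bash
python3 -m crank '[{"tx":0,"ty":0,"tz":0,"twist":0}]' >/dev/null; python3 st.py
```

```text
t 14.02 tcp [492.5  29.1  25.5] yaw -11.93 zax [ 0.022 -0.021 -1.   ] w 17.5
nose jig 29.3 -0.3 z 16.8 F feed -4.9 lat -2.7 z 1.0
```

```bash
python3 -m crank '[{"tx":0,"ty":-0.03,"tz":0,"twist":0}]' >/dev/null; python3 st.py; python3 -m crank '[{"tx":0,"ty":-0.03,"tz":0,"twist":0}]' >/dev/null; python3 st.py
```

```text
t 14.1 tcp [492.5  29.4  25.5] yaw -11.92 zax [ 0.022 -0.022 -1.   ] w 17.9
nose jig 29.6 -0.3 z 16.8 F feed -15.4 lat -1.0 z 3.7
t 14.18 tcp [492.6  29.5  25.6] yaw -11.91 zax [ 0.022 -0.022 -1.   ] w 17.6
nose jig 29.7 -0.3 z 16.8 F feed -14.8 lat -2.1 z 4.2
```

```bash
python3 -m crank '[{"tx":0,"ty":-0.025,"tz":0,"twist":0},{"tx":0,"ty":-0.025,"tz":0,"twist":0}]' >/dev/null; python3 st.py; python3 -m crank '[{"tx":0,"ty":-0.024,"tz":0,"twist":0},{"tx":0,"ty":-0.024,"tz":0,"twist":0},{"tx":0,"ty":-0.024,"tz":0,"twist":0}]' >/dev/null; python3 st.py;  python3 -m crank '[{"tx":0,"ty":-0.024,"tz":0,"twist":0},{"tx":0,"ty":-0.024,"tz":0,"twist":0},{"tx":0,"ty":-0.024,"tz":0,"twist":0}]' >/dev/null; python3 st.py
```

```text
t 14.35 tcp [492.6  29.5  25.8] yaw -11.92 zax [ 0.021 -0.024 -1.   ] w 18.2
nose jig 29.7 -0.3 z 16.9 F feed -12.4 lat -2.2 z 3.4
t 14.6 tcp [492.6  29.5  26.1] yaw -11.93 zax [ 0.02  -0.025 -0.999] w 17.9
nose jig 29.7 -0.3 z 16.9 F feed -13.1 lat -1.6 z 2.4
t 14.85 tcp [492.5  29.5  26.3] yaw -11.94 zax [ 0.018 -0.027 -0.999] w 18.0
nose jig 29.7 -0.3 z 16.8 F feed -12.7 lat -1.5 z 4.0
```

```bash
python3 -m crank '[{"tx":0,"ty":-0.02,"tz":0,"twist":0},{"tx":0,"ty":-0.02,"tz":0,"twist":0}]' >/dev/null; python3 st.py; python3 -m crank '[{"tx":0,"ty":-0.02,"tz":0,"twist":0},{"tx":0,"ty":-0.02,"tz":0,"twist":0},{"tx":0,"ty":-0.02,"tz":0,"twist":0}]' >/dev/null; python3 st.py;  python3 -m crank '[{"tx":0,"ty":-0.02,"tz":0,"twist":0},{"tx":0,"ty":-0.02,"tz":0,"twist":0},{"tx":0,"ty":-0.02,"tz":0,"twist":0}]' >/dev/null; python3 - <<'E'
from st import *
st(); im,p=shot('wrist','pics/w10.png');im,_=shot('top','pics/t10.png')
cv2.imwrite('pics/t10c.png',cv2.resize(im[165:245,170:320],None,fx=5,fy=5,interpolation=cv2.INTER_CUBIC))
E
```

```text
t 15.02 tcp [492.5  29.5  26.4] yaw -11.96 zax [ 0.018 -0.028 -0.999] w 18.0
nose jig 29.6 -0.3 z 16.8 F feed -11.3 lat -1.7 z 2.1
t 15.27 tcp [492.5  29.5  26.6] yaw -11.97 zax [ 0.017 -0.029 -0.999] w 17.7
nose jig 29.7 -0.3 z 16.8 F feed -10.5 lat -2.4 z 2.2
t 15.52 tcp [492.5  29.5  26.8] yaw -11.98 zax [ 0.016 -0.031 -0.999] w 18.0
nose jig 29.7 -0.3 z 16.8 F feed -11.4 lat -1.7 z 2.0
```

View pics/w10.png

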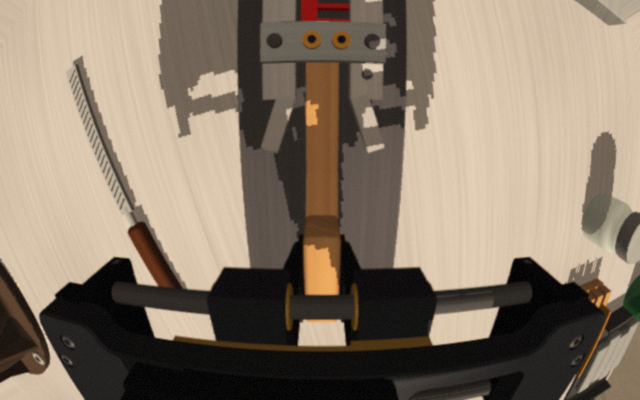

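View pics/t10c.png

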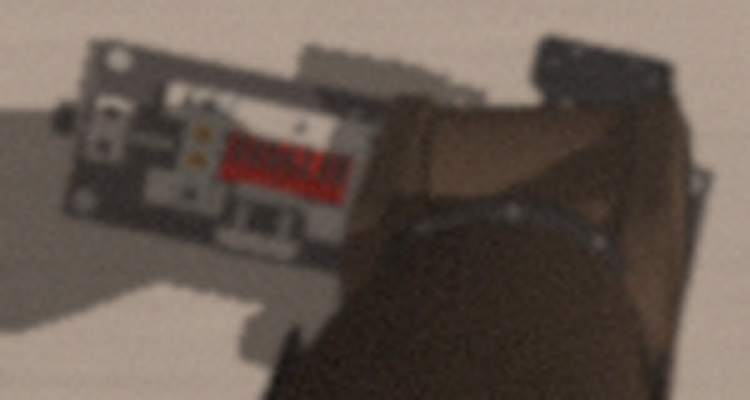

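Pressed at 11–13 N for well over half a second, with the comb's front under the far bar. Backing out straight along the channel, then lifting.

```bash
python3 -m crank '[{"tx":0,"ty":0.05,"tz":0,"twist":0},{"tx":0,"ty":0.1,"tz":0,"twist":0},{"tx":0,"ty":0.2,"tz":0,"twist":0},{"tx":0,"ty":0.2,"tz":0.005,"twist":0},{"tx":0,"ty":0.2,"tz":0.005,"twist":0}]' >/dev/null; python3 st.py;  python3 -m crank '[{"tx":0,"ty":0.3,"tz":0.008,"twist":0},{"tx":0,"ty":0.4,"tz":0.01,"twist":0},{"tx":0,"ty":0.4,"tz":0,"twist":0},{"tx":0,"ty":0.4,"tz":0,"twist":0},{"tx":0,"ty":0.4,"tz":0,"twist":0},{"tx":0,"ty":0.4,"tz":-0.1,"twist":0},{"tx":0,"ty":0.2,"tz":-0.3,"twist":0},{"tx":0,"ty":0,"tz":-0.5,"twist":0},{"tx":0,"ty":0,"tz":-0.6,"twist":0},{"tx":0,"ty":0,"tz":-0.6,"twist":0},{"tx":0,"ty":0,"tz":-0.3,"twist":0},{"tx":0,"ty":0,"tz":0,"twist":0}]'; python3 - <<'E'
from st import *
st(); im,p=shot('wrist','pics/w11.png'); np.save('p11.npy',np.r_[p[0],p[1]])
E
```

```text
t 16.03 tcp [487.4  11.4  26.6] yaw -11.86 zax [ 0.013 -0.03  -0.999] w 17.8
nose jig 10.9 1.3 z 16.7 F feed 0.1 lat -0.8 z 1.2
time: 17.03
tcp_pos: [470.3, -59.0, 91.5]
ee_rot: [0.014, 0.994, -0.106, 0.007]
force: [0.7, -0.1, -0.1]
width: 17.9
t 17.03 tcp [470.3 -59.   91.5] yaw -12.17 zax [ 0.011 -0.029 -1.   ] w 17.9
nose jig -61.5 2.9 z 81.6 F feed 0.0 lat -0.7 z -0.1
```

View pics/w11.png

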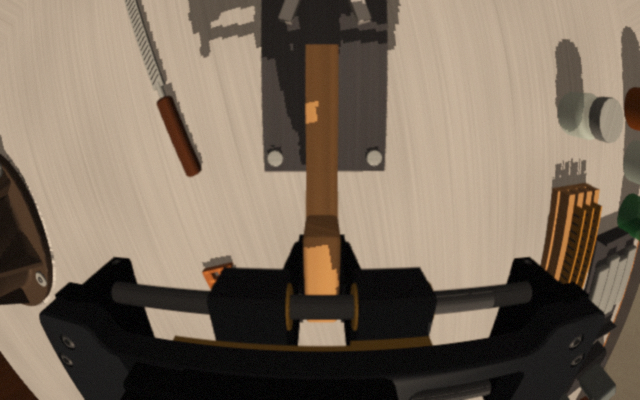

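```bash
python3 -m crank '[{"tx":0.2,"ty":0.4,"tz":0,"twist":0},{"tx":0.5,"ty":0.8,"tz":0,"twist":0},{"tx":0.55,"ty":0.9,"tz":0,"twist":0},{"tx":0.55,"ty":0.9,"tz":0,"twist":0},{"tx":0.55,"ty":0.9,"tz":0,"twist":0},{"tx":0.55,"ty":0.9,"tz":0,"twist":-0.5},{"tx":0.5,"ty":0.9,"tz":0,"twist":-0.5},{"tx":0.4,"ty":0.8,"tz":0,"twist":-0.5},{"tx":0.2,"ty":0.5,"tz":0,"twist":-0.5},{"tx":0.1,"ty":0.3,"tz":0,"twist":-0.5},{"tx":0,"ty":0,"tz":0,"twist":-0.2},{"tx":0,"ty":0,"tz":0,"twist":0}]'; python3 - <<'E'
from st import *
s=st(); Rm=q2R(s['ee_rot']); print((Rm.T@(np.array([551,-287,30])-s['tcp_pos'])/25).round(2)); print('nose',s['tcp_pos']+Rm@nt)
E
```

```text
time: 18.08
tcp_pos: [537.6, -274.5, 86.5]
ee_rot: [0.012, 1.0, 0.018, -0.0]
force: [-0.4, -0.3, -0.9]
width: 17.4
t 18.08 tcp [ 537.6 -274.5   86.5] yaw 2.07 zax [-0.    -0.024 -1.   ] w 17.4
nose jig -262.2 -77.2 z 76.9 F feed -0.4 lat 0.3 z -0.9
[0.52 0.47 2.27]
nose [ 532.87900211 -153.46061122   76.87846881]
```

```bash
python3 -m crank '[{"tx":0.2,"ty":0.2,"tz":0.3,"twist":0},{"tx":0.2,"ty":0.2,"tz":0.5,"twist":0},{"tx":0,"ty":0,"tz":0.6,"twist":0},{"tx":0,"ty":0,"tz":0.5,"twist":0},{"tx":0,"ty":0,"tz":0.3,"twist":0},{"tx":0,"ty":0,"tz":0.1,"twist":0},{"tx":0,"ty":0,"tz":0,"twist":0}]'; python3 st.py
```

```text
time: 18.67
tcp_pos: [548.8, -284.7, 20.9]
ee_rot: [0.011, 1.0, 0.017, -0.002]
force: [-0.6, -0.5, 0.7]
width: 18.2
t 18.67 tcp [ 548.8 -284.7   20.9] yaw 1.91 zax [-0.003 -0.022 -1.   ] w 18.2
nose jig -269.9 -90.6 z 11.5 F feed -0.6 lat 0.5 z 0.7
```

```bash
python3 -m crank '[{"tx":0,"ty":0,"tz":0.1,"twist":0},{"tx":0,"ty":0,"tz":0.1,"twist":0},{"tx":0,"ty":0,"tz":0,"twist":0}]' >/dev/null; python3 st.py
python3 -m crank '[{"tx":0,"ty":0,"tz":0.06,"twist":0},{"tx":0,"ty":0,"tz":0,"twist":0}]' >/dev/null; python3 st.py
python3 -m crank '[{"tx":0,"ty":0,"tz":0.04,"twist":0}]' >/dev/null; python3 st.py
```

```text
t 18.92 tcp [ 549.3 -284.7   15.8] yaw 1.92 zax [-0.003 -0.022 -1.   ] w 17.9
nose jig -269.7 -91.0 z 6.4 F feed -0.1 lat -0.7 z -0.2
t 19.08 tcp [ 549.6 -284.8   14.9] yaw 1.92 zax [-0.002 -0.023 -1.   ] w 17.9
nose jig -269.8 -91.4 z 5.4 F feed 0.2 lat 0.5 z -0.8
t 19.17 tcp [ 549.8 -285.    14.3] yaw 1.93 zax [-0.001 -0.024 -1.   ] w 17.9
nose jig -269.9 -91.7 z 4.8 F feed -0.3 lat 0.1 z -0.1
```

```bash
python3 -m crank '[{"tx":0,"ty":0,"tz":0.05,"twist":0},{"tx":0,"ty":0,"tz":0,"twist":0}]' >/dev/null; python3 st.py
python3 -m crank '[{"tx":0,"ty":0,"tz":0.05,"twist":0},{"tx":0,"ty":0,"tz":0,"twist":0}]' >/dev/null; python3 st.py
```

```text
t 19.33 tcp [ 549.9 -285.1   13.3] yaw 1.92 zax [-0.001 -0.024 -1.   ] w 17.8
nose jig -270.0 -91.8 z 3.7 F feed 1.0 lat 0.4 z -0.1
t 19.5 tcp [ 550.1 -285.3   12.5] yaw 1.91 zax [ 0.    -0.024 -1.   ] w 17.8
nose jig -270.2 -92.1 z 2.9 F feed 0.4 lat 0.7 z 0.6
```

Sole is at the counter. Opening, then retreating straight up.

```bash
python3 -m crank '[{"tx":0,"ty":0,"tz":0,"twist":0},{"tx":0,"ty":0,"tz":0,"twist":0},{"tx":0,"ty":0,"tz":0,"twist":0},{"tx":0,"ty":0,"tz":0,"twist":0},{"tx":0,"ty":0,"tz":0,"twist":0},{"tx":0,"ty":0,"tz":0,"twist":0}]' 0.5; python3 - <<'E'
from st import *
s=st(); im,p=shot('wrist','pics/w12.png')
E
```

```text
time: 20.0
tcp_pos: [550.1, -285.3, 12.4]
ee_rot: [0.012, 1.0, 0.017, -0.0]
force: [1.2, 0.1, -0.9]
width: 46.7
t 20.0 tcp [ 550.1 -285.3   12.4] yaw 1.91 zax [ 0.    -0.024 -1.   ] w 46.7
nose jig -270.2 -92.0 z 2.7 F feed 0.3 lat -1.1 z -0.9
```

View pics/w12.png

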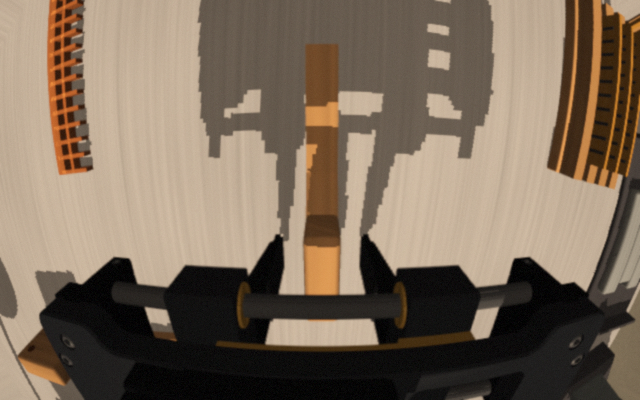

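The handle at (321,270) is clear of both fingers. Lifting.

```bash
python3 -m crank '[{"tx":0,"ty":0,"tz":-0.3,"twist":0},{"tx":0,"ty":0,"tz":-0.6,"twist":0},{"tx":0,"ty":0,"tz":-0.8,"twist":0},{"tx":0,"ty":0,"tz":-1,"twist":0},{"tx":0,"ty":0,"tz":-1,"twist":0},{"tx":0,"ty":0,"tz":-1,"twist":0},{"tx":0,"ty":0,"tz":-1,"twist":0},{"tx":0,"ty":0,"tz":-0.5,"twist":0},{"tx":-0.5,"ty":0.5,"tz":0,"twist":0},{"tx":-0.5,"ty":0.5,"tz":0,"twist":0},{"tx":0,"ty":0,"tz":0,"twist":0}]'; python3 - <<'E'
from st import *
s=st()
im,_=shot('top','pics/t13.png');im2,_=shot('scene','pics/s13.png')
cv2.imwrite('pics/t13c.png',cv2.resize(im[165:245,170:320],None,fx=5,fy=5,interpolation=cv2.INTER_CUBIC))
cv2.imwrite('pics/s13c.png',cv2.resize(im2[90:310,200:430],None,fx=2.6,fy=2.6,interpolation=cv2.INTER_CUBIC))
E
```

```text
time: 20.97
tcp_pos: [525.3, -306.7, 181.4]
ee_rot: [0.013, 1.0, 0.018, 0.001]
force: [-0.4, 0.5, 0.1]
width: 47.3
t 20.97 tcp [ 525.3 -306.7  181.4] yaw 2.05 zax [ 0.002 -0.026 -1.   ] w 47.3
nose jig -296.3 -71.9 z 171.6 F feed 0.4 lat 0.5 z 0.1
```

View pics/t13.png

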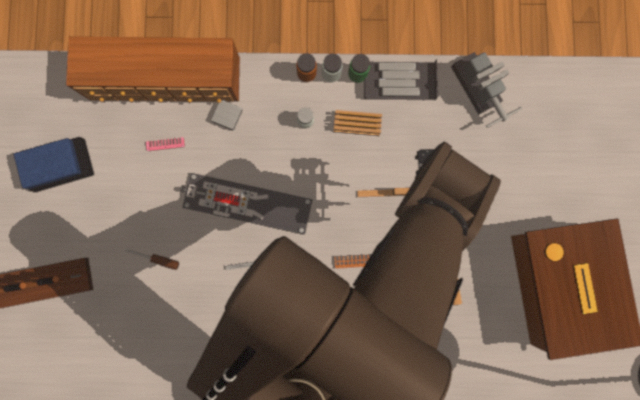

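View pics/t13c.png

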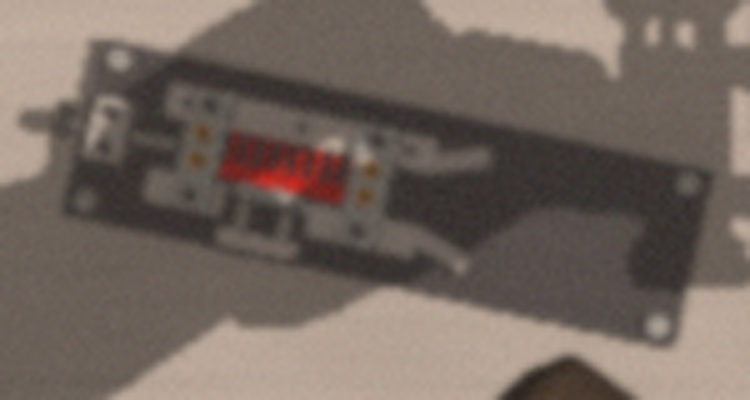

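View pics/s13c.png

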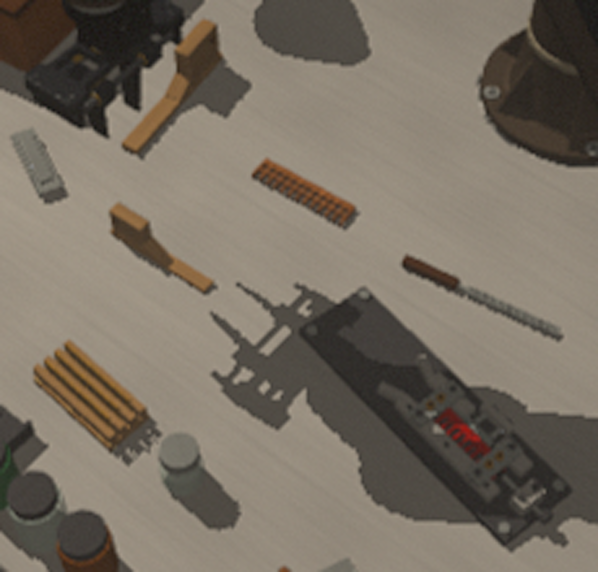

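```bash
python3 -c "
from rig import ctrl
print(ctrl.job_done())"
```

```text
the job is handed in; nothing more can be done
None
```

The comb is pushed home against the stop and the small push stick is standing on its sole again on the bare counter, about where it began. I handed in at about 21 s.

- **Push:** I moved the comb with the stick's nose only. Drag jumped to 6.6 N at the side shoe, then held at about 5 N. At the stop the force rose to 15 N, with the nose about 29.5 mm past the throat, which puts the screw's tip about 132 mm past it, inside its range.
- **Seating:** I held 11–13 N for over a second. That is the total force on the stick, so the force on the stop itself was lower because of the drag. The highest reading was 15.4 N, but I only read the force between moves, so a short peak in between would not show.
- **Last checks:** The final top and scene views show the comb in the channel between and under both bars, the stick upright and clear of the jig, and no bystander visibly moved. The arm hides part of the top view. The comb's contact with the screw tip is hidden under the far bar, so I know that only by feel and position.
- **What went wrong:**
  - My first descent onto the stick was too fast, and the arm ended about 15 mm too high with a slight tilt. It may have touched the counter; the readings I took showed no force. I opened and gripped again lower down.
  - The tool stayed tilted by 1–2° for the rest of the job.

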